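# Put the tape roll away in the bench cupboard

### The job

Pull the low cupboard's door open by its handle and swing it wide open, then slide the thick roll of tape along the table, without lifting or tipping it, right inside the cupboard, and shut the door fully behind it. Leave the thin roll of tape, the mug and the ink roller undisturbed.

Things in the scene. Friction and masses are not known exactly. Their poses are not given: they have to be found in the camera images.
- cupboard: low plywood cupboard fixed to the table, 190 mm wide, 150 mm deep, 66 mm high. Origin: middle of the doorway in the plane of its front edges, at table height; its x axis points into the cupboard, y to the hinge side (left as seen by someone facing the door), z up. The doorway and the space inside are 170 mm wide and 58 mm high; inside it is 140 mm deep. The roof is 8 mm thick and begins at the front plane. It has no floor: things slide in on the table top.
- door (a joint): angle of the door about its upright hinge on the cupboard's left (+y) front corner; 0 shut, about 1.57 square to the front, stop at 1.95. Opens towards the robot; stays where it is left (hinge friction 0.08 N m); no catch.
- door_hinge (a point): point on the hinge axis, at [0, 95 mm, 33 mm] in the cupboard's frame. Turns with the door: its y axis points from the free edge to the hinge, so the door runs 190 mm along its -y; its x axis is square to the door, -x pointing out of the outer face (the side with the handle). The door is 14 mm thick, its inner face in the plane x = 0 of this frame, the outer face at x = -14 mm; it reaches from 2.5 to 66 mm above the table.
- handle (a point): straight steel bar handle on the door's outer face, level, along the door. Origin: middle of the bar, 44 mm above the table, 125 mm from the hinge along the door and 59 mm out from the door's inner face; axes as the door's (y along the bar). Bar 10 mm thick, 100 mm between the centres of its two posts; clear gap between bar and door 40 mm deep and 90 mm long, open at the top.
- thick_roll: thick roll of grey duct tape lying flat, about 96 mm across, 48 mm high, 0.18 to 0.35 kg; origin at the centre of its underside, z up. Treat it as a solid disc: fingers do not enter its middle.
- thin_roll: thin roll of pale masking tape lying flat, about 103 mm across, 25 mm high; origin at the centre of its underside. To be left alone.
- mug: white mug with handle, 92 x 127 x 95 mm high; origin at the centre of its underside. To be left alone.
- brayer: ink roller (brayer) with red handle, 152 x 85 x 31 mm; origin at the centre of its underside. To be left alone.
Not all that is in view belongs to the job. There is more than one size of the thick_roll; the one meant has the size given above.

How it is judged (in metres and radians):
On the way, in this order (a step that is already met when the one before it is completed fails the run):
1. the fingers draw the door open by its handle (value of joint door above 0.08 rad and (contact force between the fingers and door_c1 above 0.2 N or contact force between the fingers and door_c2 above 0.2 N or contact force between the fingers and door_c3 above 0.2 N)).
2. the door stands wide open (more than 1.3 rad) (value of joint door above 1.3 rad), for 0.2 s.
3. the thick roll has gone in through the doorway (its centre more than 30 mm inside) (x of thick_roll in the frame of cupboard between 0.03 and 0.14 m and y of thick_roll in the frame of cupboard between -0.06 and 0.06 m), for 0.2 s.
At the end, for the whole second after the job is handed in: The door is shut (within 0.05 rad) with the whole thick roll inside the cupboard (centre 43 to 140 mm behind the front plane, within 60 mm of the middle), flat on the table (within 0.1 rad) and at rest (value of joint door below 0.05 rad and x of thick_roll in the frame of cupboard between 0.043 and 0.14 m and y of thick_roll in the frame of cupboard between -0.06 and 0.06 m and angle between thick_roll's own z axis and vertical below 0.1 rad and height (world z) of thick_roll below 0.01 m and linear speed of thick_roll below 0.02 m/s); the robot touches nothing.
It fails at once if the thick roll is lifted more than 15 mm or tipped more than 0.3 rad (height (world z) of thick_roll above 0.015 m or angle between thick_roll's own z axis and vertical above 0.3 rad).
It fails at once if the thin roll, the mug or the ink roller is moved more than 20 mm (distance of any of thin_roll, mug, brayer from where it was at the start of the episode above 0.02 m).
It also fails if it takes over 72 s, if anything falls off the work surface, if the arm or the gripper's body presses on something with over 40 N, if the wrist force passes 120 N, or if a joint passes its speed limit or range.

### The arm

A 6-joint arm with a two-finger parallel gripper is mounted at the origin on the work surface; the furniture and walls round the work are solid. World frame = base frame: x ahead of the robot, y to its left, z up, the work surface at z = 0. Lengths are in mm, angles in rad, forces in N, time in s.
With the tool pointing down it reaches from about 275 to 750 mm from the base axis. Payload 10.2 kg.
Tool frame: the origin (TCP) lies on the front face of the gripper's body, between the roots of the fingers; the fingertips stand 73 mm ahead of it and the grasp point (between the pads) lies 54 mm ahead of it; z points along the fingers, y is the line along which they close (so a half turn about z gives the same grasp; the last joint's range is limited). The gripper opens to 85 mm and grips with 20 to 120 N. Pads are 22 mm wide; open, the fingers measure 114 mm over their backs; the gripper's body (76 mm by 85 mm) begins 54 mm behind the grasp point. The pads swing forward as they close: fully open they stand 13 mm farther back than shut.
Start: joints at [-0.223, 0.313, 1.498, -0, 1.331, -0.223], TCP at [525.006, -0.014, 303.894] pointing down, gripper open.
Joint ranges: [-2.94, 2.94], [-0.97, 2.17], [0.19, 2.56], [-1.23, 4.37], [0.02, 3.11], [-2.88, 2.88]. Speed limits (rad/s): [2.39, 2.39, 3.01, 3.14, 3.14, 3.14].

### API

Orientations are given as a unit quaternion [w, x, y, z].
In Python, from rig import * gives the robot as it stands.
- The arm moves only by the tool step_arm, never from a script. Its argument "plan" is a list of rows, each an object with "offset": the shift along the tool's x, y, z in cm, a list of three; "rot": the turn, a rotation vector about the tool's x, y, z in degrees, a list of three; "gripper": the finger opening in cm, from 0 to 8.54. In form: [{"offset": [x, y, z], "rot": [wx, wy, wz], "gripper": gripper}, ...]. A call has 1 to 12 rows; each row is the pose to reach, as a shift and turn from the pose commanded when the call began, along the tool's axes at that moment; what a row does not reach only later rows make up. A row lasts 1/10 s, in which the tool goes at most 50 mm and 8.59 degrees, less where a joint would pass 70% of its speed; a pose out of reach is approached as far as the arm can. A call with a gripper value outside its range is refused whole. The fingers move at their own pace and stop on an object; "squeeze" is the grip in N (left out, the last holds). Time passes only in rows, so rows that repeat a pose let the fingers close. It gives the time, the measured TCP pose, the force, the opening and the grip force at its end, in the units of the state.
- sense(): the state, without advancing time (a new reading comes with each control period).
- capture(name): name is "scene" or "side" or "wrist"; returns a dict with "color" (420x560x3 uint8, red, green, blue), "depth" (420x560 float32, mm along the optical axis (not along the pixel's ray), 0 where there is no reading), "vertical_fov" (degrees; the focal length in pixels is half the picture's height over the tangent of half this angle, whatever the lens; pixels are square), "cx", "cy" (the principal point, pixels), "rvec" (rotation vector, rad) and "tvec" (3), from world to camera coordinates, as OpenCV has them; the wrist camera has in their place "mount" (4x4, takes a point from camera to tool coordinates, whose origin is the TCP and whose axes are the flange's). Camera axes: x right, y down, z forward; pixel columns grow to the right and rows downward; lengths in mm; the calibration is good to about 2 mm. A picture is of the moment at which its call begins: read the wrist's pose just before it.
- finish_job(): hands the job in; it is judged then, once.
The state is a dict: "time_s": time; "joints": joint angles; "dq": joint speeds; "tau": joint torques, N m; "eef_pos": TCP position; "ee_rot": TCP orientation; "force": force on the tool from outside, world axes, zero at the start; "wrist_torque": the same for the moment, N m; "grip_width": opening from 0.0 (shut) to 1.0 (fully open); "grip_force": force on a finger pad.
Only numpy, scipy, OpenCV 4.12 (cv2) and the standard library are available. Lean on these libraries where they do the work, as an engineer would, in place of code of your own. Each camera call takes 0.05 s, during which the arm holds its last target. There are 200 camera calls.

## Working session

There is one attempt and no reset: what is moved stays moved. The work goes in short steps, Python scripts to look and compute and a tool call to move; the robot and the scene stay as the last step left them, time stands still between calls to the robot, and variables do not carry over. Pictures are saved under pics/ and viewed, at most 10 in all, crops included, and the job is handed in when it is done.

Besides the shell and the picture viewer there is one more tool, called after ">>>" by a JSON object that holds its "api" and its "payload". step_arm: Moves the arm, as the interface text tells. Its arguments: {"type":"object","properties":{"plan":{"type":"array"},"squeeze":{"type":"number"}},"required":["plan"]}

```bash
mkdir -p pics; cat > h.py <<'E'
from rig import *
import numpy as np, cv2
from scipy.spatial.transform import Rotation as R
def K(c):
    f=c["color"].shape[0]/2/np.tan(np.radians(c["vertical_fov"])/2); return f
def pose(c,s=None):
    # returns Rwc, origin in world
    if "mount" in c:
        q=np.array(s["ee_rot"]); T=np.eye(4); T[:3,:3]=R.from_quat(q[[1,2,3,0]]).as_matrix(); T[:3,3]=s["eef_pos"]
        M=T@np.array(c["mount"]); return M[:3,:3],M[:3,3]
    r=R.from_rotvec(np.array(c["rvec"]).ravel()).as_matrix(); return r.T,-r.T@np.array(c["tvec"]).ravel()
def onplane(c,u,v,z,s=None):
    A,o=pose(c,s); f=K(c); d=A@np.array([(u-c["cx"])/f,(v-c["cy"])/f,1]); return o+d*(z-o[2])/d[2]
def cloud(c,s=None):
    A,o=pose(c,s); f=K(c); h,w=c["depth"].shape; v,u=np.mgrid[:h,:w]; d=c["depth"]
    P=np.stack([(u-c["cx"])/f*d,(v-c["cy"])/f*d,d],-1)@A.T+o; P[d==0]=np.nan; return P
def save(n,c): cv2.imwrite("pics/%s.png"%n,cv2.cvtColor(c["color"],cv2.COLOR_RGB2BGR))
E
python3 - <<'E'
from h import *
s=sense(); print({k:np.round(v,3) if not isinstance(v,dict) else v for k,v in s.items()})
import pickle
for n in("scene","side","wrist"):
    c=capture(n); save(n+"0",c); pickle.dump((c,s),open(n+"0.pkl","wb")); print(n,K(c),pose(c,s)[1].round(0))
a=[cv2.imread("pics/%s0.png"%n) for n in("scene","side")]
E
```

```text
{'time_s': np.float64(0.0), 'joints': array([-0.223,  0.313,  1.498, -0.   ,  1.331, -0.223]), 'dq': array([-0.   , -0.001, -0.001,  0.   , -0.001,  0.001]), 'tau': array([-1.0000e-03, -4.1226e+01, -2.5974e+01, -0.0000e+00,  4.0000e-03,
       -0.0000e+00]), 'eef_pos': array([5.24840e+02, 1.10000e-02, 3.03352e+02]), 'ee_rot': array([-0.001,  0.707,  0.707, -0.   ]), 'force': array([-0.428, -0.609,  0.403]), 'wrist_torque': array([ 0.011,  0.051, -0.002]), 'grip_force': np.float64(0.0), 'grip_width': np.float64(1.003)}
scene 384.55029885042745 [ 113. -639.  975.]
side 440.3724168905594 [ 118. 1149. 1139.]
wrist 331.2644652058373 [525.  82. 374.]
```

View pics/scene0.png

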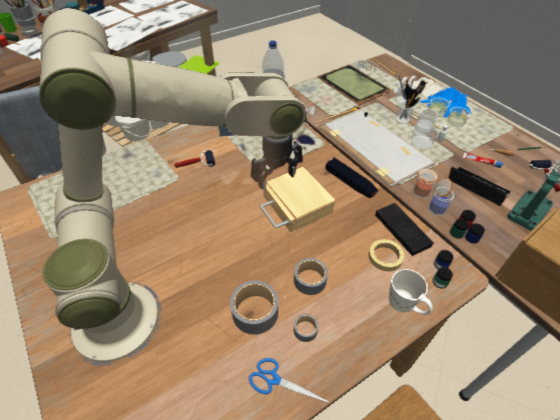

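View pics/side0.png

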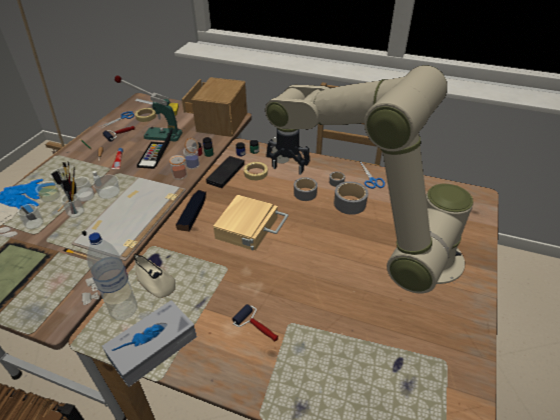

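The scene view shows the cupboard at (300,197) with its handle at (272,212), and the thin roll at (387,254), mug at (408,290) and brayer at (197,160). The candidates for the thick roll are three grey rolls at (255,305), (311,275) and (306,327). The side view shows them at (350,197), (306,188) and (337,178). I'll measure their diameters and heights.

```bash
python3 - <<'E'
from h import *
import pickle
L={}
for n in("scene","side"):
    c,s=pickle.load(open(n+"0.pkl","rb")); P=cloud(c,s); L[n]=P
    print(n,"table z",np.nanmedian(P[(330 if n=="scene" else 280):,200:230,2][:20]))
    seeds={"scene":dict(A=(255,305),B=(311,275),C=(306,327),thin=(387,254),mug=(408,290),bray=(197,160),cup=(300,197)),
     "side":dict(A=(350,197),B=(306,188),C=(337,178),thin=(256,170),bray=(250,320),cup=(247,215))}[n]
    m=(P[...,2]>8)&(P[...,2]<110)&(P[...,0]>100)&(P[...,0]<900)&(abs(P[...,1])<560)
    nl,lab,st,_=cv2.connectedComponentsWithStats(m.astype(np.uint8),connectivity=4)
    for k,(u,v) in seeds.items():
        w=lab[v-25:v+26,u-25:u+26]; w=w[w>0]; l=np.bincount(w).argmax(); Q=P[lab==l]
        z=np.nanpercentile(Q[:,2],90); T=Q[abs(Q[:,2]-z)<6][:,:2].astype(np.float32)
        (cx,cy),r=cv2.minEnclosingCircle(T)
        print(n,k,len(Q),"top z %.0f"%z,"circle",round(cx),round(cy),"dia %.0f"%(2*r),"rect",cv2.minAreaRect(T))
# cupboard top in both
for n,P in L.items():
    m=(abs(P[...,2]-66)<5)&(P[...,0]>300)&(P[...,0]<800)&(abs(P[...,1])<300)
    nl,lab,st,_=cv2.connectedComponentsWithStats(m.astype(np.uint8),connectivity=4); l=1+st[1:,4].argmax()
    T=P[lab==l]; r=cv2.minAreaRect(T[:,:2].astype(np.float32)); print(n,len(T),np.median(T[:,2]),r,cv2.boxPoints(r).round(0).tolist())
E
```

```text
scene table z 0.283124847796671
scene A 1421 top z 65 circle 330 -186 dia 132 rect ((329.2212829589844, -187.24615478515625), (127.78618621826172, 126.3145751953125), 76.40300750732422)
scene B 706 top z 49 circle 515 -188 dia 98 rect ((514.6859741210938, -187.4582977294922), (96.96841430664062, 91.14759826660156), 52.95479202270508)
scene C 347 top z 34 circle 415 -306 dia 66 rect ((413.8212890625, -305.776123046875), (63.58149337768555, 63.47469711303711), 59.00611114501953)
scene thin 534 top z 26 circle 758 -248 dia 105 rect ((757.504638671875, -247.6139678955078), (103.01786804199219, 100.94014739990234), 36.75224685668945)
scene mug 1369 top z 92 circle 690 -392 dia 110 rect ((688.6801147460938, -381.9352111816406), (94.33820343017578, 91.51789093017578), 55.41555404663086)
scene bray 140 top z 27 circle 437 485 dia 107 rect ((435.42120361328125, 470.2029724121094), (29.10404396057129, 107.42019653320312), 85.61105346679688)
scene cup 2874 top z 68 circle 653 79 dia 247 rect ((656.1383056640625, 80.47147369384766), (192.8413848876953, 170.2605743408203), 87.4981918334961)
side 
[... 626 characters left out ...]
0214844)
side bray 489 top z 29 circle 465 461 dia 123 rect ((474.16729736328125, 473.4349365234375), (68.18971252441406, 118.36579895019531), 57.1026496887207)
side cup 2387 top z 67 circle 653 83 dia 248 rect ((653.0584716796875, 84.28268432617188), (196.16590881347656, 170.2772674560547), 87.50366973876953)
scene 1980 66.01432630364519 ((656.1572875976562, 80.47602081298828), (192.8384246826172, 170.26686096191406), 87.47129821777344) [[567.0, -12.0], [737.0, -20.0], [745.0, 173.0], [575.0, 181.0]]
side 1393 64.75826386608537 ((654.5350341796875, 84.21659851074219), (196.1802520751953, 167.28077697753906), 87.51703643798828) [[567.0, -10.0], [734.0, -17.0], [742.0, 179.0], [575.0, 186.0]]
```

View pics/wrist0.png

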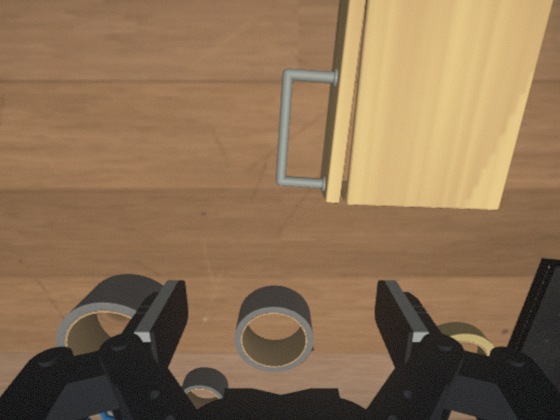

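The wrist view shows the bar handle from (289,70) to (281,183), the door's free edge at (337,200) and the middle grey roll at (274,328). Roll B at scene (311,275) measures about 97 mm across and 48 mm high, so I choose it. A is 128 mm across and 65 mm high, and C is 64 mm across. Next I'll check the choice in a crop and measure the handle and door.

```bash
python3 - <<'E'
from h import *
import pickle
c,s=pickle.load(open("wrist0.pkl","rb")); P=cloud(c,s)
cv2.imwrite("pics/cropB.png",cv2.resize(cv2.cvtColor(c["color"][250:400,190:360],cv2.COLOR_RGB2BGR),None,fx=3,fy=3))
print("fov",c["vertical_fov"],c["cx"],c["cy"])
# handle depth points
for n in("wrist","scene","side"):
    c,s=pickle.load(open(n+"0.pkl","rb")); P=cloud(c,s)
    Z=P[...,2]; m=(Z>41)&(Z<54)&(P[...,0]>490)&(P[...,0]<545)&(P[...,1]>-30)&(P[...,1]<140)
    Q=P[m]; 
    if len(Q)>10: print(n,"handle pts",len(Q),"zmax",np.percentile(Q[:,2],95),cv2.minAreaRect(Q[:,:2].astype(np.float32)))
    m=(abs(Z-66)<6)&(P[...,0]>540)&(P[...,0]<800)&(P[...,1]>-40)&(P[...,1]<220); Q=P[m]; print(n,"top z",np.median(Q[:,2]),cv2.minAreaRect(Q[:,:2].astype(np.float32)))
c,s=pickle.load(open("wrist0.pkl","rb"))
for p in [(289,72),(281,182),(285,127)]: print("bar",onplane(c,*p,44,s).round(1),cloud(c,s)[p[1],p[0]].round(1))
for p in [(335,202),(341,202),(347,206),(500,209)]: print("top",onplane(c,*p,66,s).round(1))
# roll via wrist: ring
P=cloud(c,s); Q=P[(abs(P[...,2]-48)<4)&(abs(P[...,0]-513)<70)&(abs(P[...,1]+187)<60)]; print("roll",len(Q),np.median(Q[:,2]),cv2.minEnclosingCircle(Q[:,:2].astype(np.float32)))
E
```

```text
fov 64.7440474116761 280.99051436127684 214.1950949552824
wrist handle pts 1513 zmax 50.029873924277396 ((531.390625, 54.2447624206543), (109.5352783203125, 26.343555450439453), 89.54903411865234)
wrist top z 66.16137912414686 ((654.7139282226562, 72.2420425415039), (178.33395385742188, 170.13873291015625), 87.996337890625)
scene handle pts 114 zmax 51.263589908179114 ((533.4799194335938, 56.669342041015625), (109.88221740722656, 25.964033126831055), 88.00846862792969)
scene top z 66.00522724195628 ((657.0120239257812, 80.49391174316406), (192.80239868164062, 171.62060546875), 87.17028045654297)
side handle pts 82 zmax 50.512306091346716 ((528.7732543945312, 59.73792266845703), (27.411500930786133, 111.44457244873047), 0.45026326179504395)
side top z 64.5054709873184 ((655.1071166992188, 84.78457641601562), (199.79403686523438, 170.2001953125), 86.18376159667969)
bar [531.3 106.5  44. ] [531.2 106.2  48.7]
bar [523.9   3.3  44. ] [523.9   4.2  48. ]
bar [527.8  57.6  44. ] [527.7  58.1  50.8]
top [576.3 -11.3  66. ]
top [582.2 -11.3  66. ]
top [588.2 -15.3  66. ]
top [737.7 -18.3  66. ]
roll 1723 47.2725137109465 ((515.65625, -190.73321533203125), 49.11860656738281)
```

View pics/cropB.png

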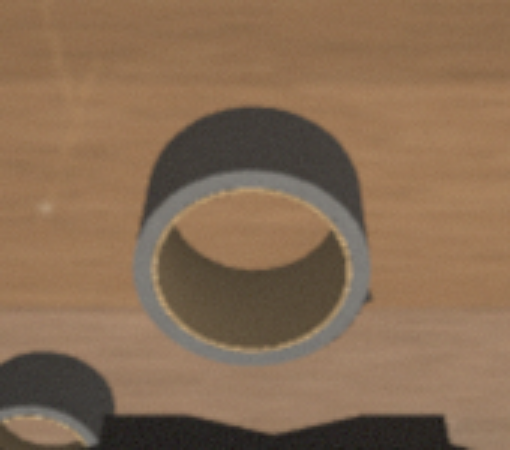

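The crop shows a single grey roll with a thin wall at its centre (250,265), the mid-sized one of the three. The wrist view puts its centre at (515,-190), 98 mm across and 47 mm high, so it is the right roll. The handle bar's middle is at (528,56), with its top at z≈49 and the door yawed about 3°. I'll approach the handle now.

>>> {"api": "step_arm", "payload": {"plan": [{"offset": [2.8,0.15,0],"rot": [0,0,3],"gripper": 4.2},{"offset": [5.6,0.3,2],"rot": [0,0,3],"gripper": 4.2},{"offset": [5.6,0.3,5],"rot": [0,0,3],"gripper": 4.2},{"offset": [5.6,0.3,8],"rot": [0,0,3],"gripper": 4.2},{"offset": [5.6,0.3,11],"rot": [0,0,3],"gripper": 4.2},{"offset": [5.6,0.3,13],"rot": [0,0,3],"gripper": 4.2},{"offset": [5.6,0.3,13],"rot": [0,0,3],"gripper": 4.2}]}}

```text
time_s: 0.85
eef_pos: [526.9, 56.1, 171.4]
ee_rot: [-0.002, 0.725, 0.688, -0.002]
force: [0.5, 0.1, 1.2]
grip_width: 0.494
grip_force: 0.0
```

```bash
python3 - <<'E'
from h import *
s=sense(); c=capture("wrist"); print(s["eef_pos"],s["grip_width"]); save("w1",c)
P=cloud(c,s); Z=P[...,2]
m=(Z>40)&(Z<55)&(P[...,0]>505)&(P[...,0]<560)&(P[...,1]>-20)&(P[...,1]<130); Q=P[m]
b=Q[Q[:,0]<540]; print(len(b),b[:,1].min(),b[:,1].max())
for y0 in range(0,120,12):
    q=b[abs(b[:,1]-y0)<6]; 
    if len(q)>5: print(y0,q[:,0].min().round(1),np.median(q[:,0]).round(1),q[:,2].max().round(1))
E
```

```text
[526.85172481  56.10340929 171.37739187] 0.494315462483451
2883 -0.5935239322288055 109.72371215572343
0 518.1 531.2 50.1
12 518.3 526.7 51.0
24 519.0 524.1 50.4
36 519.8 524.7 50.8
48 520.5 525.7 50.8
60 521.8 526.5 50.6
72 522.6 527.5 50.9
84 523.2 528.1 50.8
96 523.9 529.5 50.6
108 524.6 532.4 51.1
```

>>> {"api": "step_arm", "payload": {"plan": [{"offset": [0,0,2.5],"rot": [0,0,1],"gripper": 4.2},{"offset": [0,0,5],"rot": [0,0,1],"gripper": 4.2},{"offset": [0,0,7.3],"rot": [0,0,1],"gripper": 4.2},{"offset": [0,0,7.3],"rot": [0,0,1],"gripper": 4.2},{"offset": [0,0,7.3],"rot": [0,0,1],"gripper": 0.5},{"offset": [0,0,7.3],"rot": [0,0,1],"gripper": 0.5},{"offset": [0,0,7.3],"rot": [0,0,1],"gripper": 0.5},{"offset": [0,0,7.3],"rot": [0,0,1],"gripper": 0.5},{"offset": [0,0,7.3],"rot": [0,0,1],"gripper": 0.5},{"offset": [0,0,7.3],"rot": [0,0,1],"gripper": 0.5}], "squeeze": 30}}

```text
time_s: 1.9
eef_pos: [528.7, 55.9, 102.7]
ee_rot: [0.001, 0.731, 0.682, 0.001]
force: [-1.5, 0.0, 7.0]
grip_width: 0.102
grip_force: 29.3
```

```bash
python3 - <<'E'
import numpy as np
c=np.array([12.5,5.9])
for d in range(3,37,3):
    t=np.radians(d); print(d,(c-np.array([[np.cos(t),-np.sin(t)],[np.sin(t),np.cos(t)]])@c).round(2))
E
```

```text
3 [ 0.33 -0.65]
6 [ 0.69 -1.27]
9 [ 1.08 -1.88]
12 [ 1.5  -2.47]
15 [ 1.95 -3.03]
18 [ 2.43 -3.57]
21 [ 2.94 -4.09]
24 [ 3.48 -4.57]
27 [ 4.04 -5.03]
30 [ 4.62 -5.46]
33 [ 5.23 -5.86]
36 [ 5.86 -6.22]
```

>>> {"api": "step_arm", "payload": {"plan": [{"offset": [0.33,-0.65,0],"rot": [0,0,3],"gripper": 0.5},{"offset": [0.69,-1.27,0],"rot": [0,0,6],"gripper": 0.5},{"offset": [1.08,-1.88,0],"rot": [0,0,9],"gripper": 0.5},{"offset": [1.5,-2.47,0],"rot": [0,0,12],"gripper": 0.5},{"offset": [1.95,-3.03,0],"rot": [0,0,15],"gripper": 0.5},{"offset": [2.43,-3.57,0],"rot": [0,0,18],"gripper": 0.5}]}}

```text
time_s: 2.5
eef_pos: [494.2, 82.4, 102.6]
ee_rot: [0.001, 0.829, 0.559, 0.0]
force: [-5.6, -4.3, 10.7]
grip_width: 0.101
grip_force: 29.9
```

Tracking well, with low forces. I'll continue the arc in the same tool frame.

>>> {"api": "step_arm", "payload": {"plan": [{"offset": [0.33,-0.65,-0.1],"rot": [0,0,3],"gripper": 0.5},{"offset": [0.69,-1.27,-0.2],"rot": [0,0,6],"gripper": 0.5},{"offset": [1.08,-1.88,-0.3],"rot": [0,0,9],"gripper": 0.5},{"offset": [1.5,-2.47,-0.4],"rot": [0,0,12],"gripper": 0.5},{"offset": [1.95,-3.03,-0.4],"rot": [0,0,15],"gripper": 0.5},{"offset": [2.43,-3.57,-0.4],"rot": [0,0,18],"gripper": 0.5},{"offset": [2.94,-4.09,-0.4],"rot": [0,0,21],"gripper": 0.5},{"offset": [3.48,-4.57,-0.4],"rot": [0,0,24],"gripper": 0.5},{"offset": [4.04,-5.03,-0.4],"rot": [0,0,27],"gripper": 0.5},{"offset": [4.62,-5.46,-0.4],"rot": [0,0,30],"gripper": 0.5},{"offset": [5.23,-5.86,-0.4],"rot": [0,0,33],"gripper": 0.5},{"offset": [5.86,-6.22,-0.4],"rot": [0,0,36],"gripper": 0.5}]}}

```text
time_s: 3.7
eef_pos: [457.1, 160.5, 103.3]
ee_rot: [-0.0, 0.962, 0.275, -0.002]
force: [3.9, 0.2, -24.5]
grip_width: 0.102
grip_force: 29.4
```

>>> {"api": "step_arm", "payload": {"plan": [{"offset": [0.33,-0.65,0],"rot": [0,0,3],"gripper": 0.5},{"offset": [0.69,-1.27,0],"rot": [0,0,6],"gripper": 0.5},{"offset": [1.08,-1.88,0],"rot": [0,0,9],"gripper": 0.5},{"offset": [1.5,-2.47,0],"rot": [0,0,12],"gripper": 0.5},{"offset": [1.95,-3.03,0],"rot": [0,0,15],"gripper": 0.5},{"offset": [2.43,-3.57,0],"rot": [0,0,18],"gripper": 0.5},{"offset": [2.94,-4.09,0],"rot": [0,0,21],"gripper": 0.5},{"offset": [3.48,-4.57,0],"rot": [0,0,24],"gripper": 0.5},{"offset": [4.04,-5.03,0],"rot": [0,0,27],"gripper": 0.5},{"offset": [4.62,-5.46,0],"rot": [0,0,30],"gripper": 0.5},{"offset": [5.23,-5.86,0],"rot": [0,0,33],"gripper": 0.5},{"offset": [5.86,-6.22,0],"rot": [0,0,36],"gripper": 0.5}]}}

```text
time_s: 4.9
eef_pos: [473.2, 244.3, 103.2]
ee_rot: [0.001, 0.999, -0.036, -0.003]
force: [-2.9, 1.6, -17.0]
grip_width: 0.1
grip_force: 30.2
```

>>> {"api": "step_arm", "payload": {"plan": [{"offset": [0,0,0],"rot": [0,0,0],"gripper": 4.2},{"offset": [0,0,0],"rot": [0,0,0],"gripper": 4.2},{"offset": [0,0,0],"rot": [0,0,0],"gripper": 4.2},{"offset": [0,0,0],"rot": [0,0,0],"gripper": 4.2},{"offset": [0,0,-3],"rot": [0,0,0],"gripper": 4.2},{"offset": [0,0,-6],"rot": [0,0,0],"gripper": 4.2},{"offset": [0,0,-10],"rot": [0,0,0],"gripper": 4.2},{"offset": [0,0,-14],"rot": [0,0,0],"gripper": 4.2}]}}

```text
time_s: 5.7
eef_pos: [474.9, 243.9, 246.7]
ee_rot: [-0.0, 0.999, -0.035, 0.0]
force: [-0.2, 0.1, -0.0]
grip_width: 0.495
grip_force: 0.0
```

```bash
python3 - <<'E'
from h import *
s=sense(); print(s["eef_pos"].round(1) if hasattr(s["eef_pos"],"round") else s["eef_pos"],np.round(s["joints"],2),np.round(s["ee_rot"],3))
c=capture("scene"); save("s1",c)
for n in("scene","side","wrist"):
    s=sense(); c=capture(n); P=cloud(c,s)
    m=(abs(P[...,2]-66)<3)&(P[...,0]>360)&(P[...,0]<590)&(P[...,1]>130)&(P[...,1]<260)
    Q=P[m]; Q=Q[Q[:,0]<570]; 
    if len(Q)>20: print(n,len(Q),cv2.minAreaRect(Q[:,:2].astype(np.float32)),cv2.fitLine(Q[:,:2].astype(np.float32),cv2.DIST_HUBER,0,.01,.01).ravel())
    m=(abs(P[...,2]-66)<4)&(P[...,0]>572)&(P[...,0]<760)&(P[...,1]>-40)&(P[...,1]<200); r=cv2.minAreaRect(P[m][:,:2].astype(np.float32)); print(n,"roof",r,cv2.boxPoints(r).round(0).tolist())
E
```

```text
[474.9 243.9 246.7] [ 0.25  0.38  1.55 -0.    1.2   1.9 ] [-0.     0.999 -0.035  0.   ]
scene 109 ((487.5477294921875, 191.03146362304688), (16.929187774658203, 165.73355102539062), 85.24240112304688) [ 9.9700952e-01 -7.7279143e-02  4.8693732e+02  1.9019621e+02]
scene roof ((656.257568359375, 87.69032287597656), (207.16871643066406, 167.5666046142578), 89.28208923339844) [[571.0, -15.0], [739.0, -17.0], [741.0, 190.0], [574.0, 192.0]]
side 47 ((487.26837158203125, 196.14918518066406), (14.086685180664062, 154.63099670410156), 85.70645141601562) [ 9.9763548e-01 -6.8726949e-02  4.8524969e+02  1.9443936e+02]
side roof ((653.427734375, 88.82811737060547), (206.8917236328125, 167.76441955566406), 87.71637725830078) [[565.0, -11.0], [733.0, -18.0], [741.0, 189.0], [574.0, 196.0]]
wrist 2862 ((490.4698486328125, 190.35299682617188), (13.748411178588867, 159.65037536621094), 86.18128204345703) [ 9.9813318e-01 -6.1075322e-02  5.0003876e+02  1.8950632e+02]
wrist roof ((602.5359497070312, 120.54907989501953), (46.0717887878418, 147.77783203125), 6.980640888214111) [[571.0, 191.0], [589.0, 44.0], [634.0, 50.0], [616.0, 197.0]]
```

View pics/s1.png

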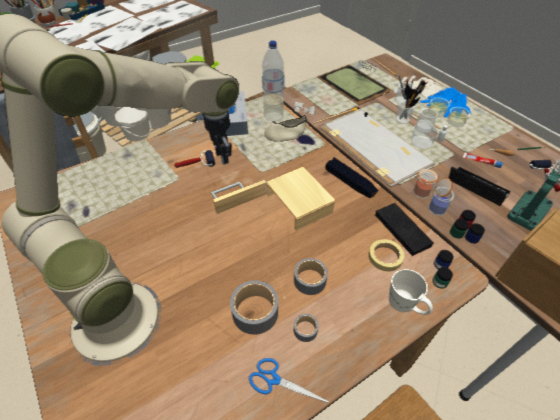

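The scene view shows the door square open along (215,200)–(265,188) with its handle on the far side, and the roll untouched at (311,275). Now I'll go behind the roll for the first push.

>>> {"api": "step_arm", "payload": {"plan": [{"offset": [0.7,4,0],"rot": [0,0,-8],"gripper": 5},{"offset": [1.4,8,0],"rot": [0,0,-16],"gripper": 5},{"offset": [2.1,12.2,0],"rot": [0,0,-24],"gripper": 5},{"offset": [2.8,16.5,0],"rot": [0,0,-32],"gripper": 5},{"offset": [3.5,20.8,0],"rot": [0,0,-40],"gripper": 5},{"offset": [4.2,25,0],"rot": [0,0,-48],"gripper": 5},{"offset": [5,29.2,0],"rot": [0,0,-56],"gripper": 5},{"offset": [5.8,33.5,0],"rot": [0,0,-64],"gripper": 5},{"offset": [6.6,37.8,0],"rot": [0,0,-72],"gripper": 5},{"offset": [7.3,42,0],"rot": [0,0,-80],"gripper": 5},{"offset": [8,46.2,0],"rot": [0,0,-88],"gripper": 5},{"offset": [8.65,50.3,0],"rot": [0,0,-96],"gripper": 5}]}}

```text
time_s: 7.1
eef_pos: [525.8, -265.5, 243.3]
ee_rot: [-0.001, 0.693, 0.721, -0.0]
force: [0.7, -0.2, 0.1]
grip_width: 0.586
grip_force: 0.0
```

>>> {"api": "step_arm", "payload": {"plan": [{"offset": [0,0,0],"rot": [0,0,-6],"gripper": 5},{"offset": [0,0,0],"rot": [0,0,-6],"gripper": 5}]}}

```text
time_s: 7.3
eef_pos: [525.7, -264.4, 243.1]
ee_rot: [-0.002, 0.656, 0.754, -0.0]
force: [-0.3, -0.1, 0.5]
grip_width: 0.586
grip_force: 0.0
```

```bash
python3 - <<'E'
from h import *
s=sense(); print(np.round(s["eef_pos"],1),np.round(s["ee_rot"],3),np.round(s["joints"],2))
c=capture("wrist"); P=cloud(c,s)
Q=P[(abs(P[...,2]-48)<4)&(abs(P[...,0]-513)<70)&(abs(P[...,1]+187)<65)]; print("roll",len(Q),np.median(Q[:,2]),cv2.minEnclosingCircle(Q[:,:2].astype(np.float32)))
c=capture("scene"); P=cloud(c); Q=P[(abs(P[...,2]-48)<4)&(abs(P[...,0]-513)<70)&(abs(P[...,1]+187)<65)]; print("roll",len(Q),np.median(Q[:,2]),cv2.minEnclosingCircle(Q[:,:2].astype(np.float32)))
E
```

```text
[ 525.7 -264.4  243.1] [-0.002  0.656  0.754 -0.   ] [-0.66  0.5   1.38  0.    1.26 -0.8 ]
roll 4811 47.72232127620174 ((516.0947265625, -190.85801696777344), 48.98332977294922)
roll 274 47.50169463434378 ((514.5493774414062, -188.0810546875), 48.28016662597656)
```

>>> {"api": "step_arm", "payload": {"plan": [{"offset": [0,0,4],"rot": [0,0,0],"gripper": 5},{"offset": [0,0,8],"rot": [0,0,0],"gripper": 5},{"offset": [0,0,12],"rot": [0,0,0],"gripper": 5},{"offset": [0,0,15],"rot": [0,0,0],"gripper": 5},{"offset": [0,0,15.8],"rot": [0,0,0],"gripper": 5},{"offset": [0,0,15.8],"rot": [0,0,0],"gripper": 5},{"offset": [1,0,15.8],"rot": [0,0,0],"gripper": 5},{"offset": [2,0,15.8],"rot": [0,0,0],"gripper": 5},{"offset": [3,0,15.8],"rot": [0,0,0],"gripper": 5},{"offset": [4,0,15.8],"rot": [0,0,0],"gripper": 5},{"offset": [5,0,15.8],"rot": [0,0,0],"gripper": 5}]}}

```text
time_s: 8.5
eef_pos: [519.5, -213.5, 87.6]
ee_rot: [0.001, 0.656, 0.755, 0.0]
force: [0.0, -1.6, 1.6]
grip_width: 0.585
grip_force: 1.3
```

>>> {"api": "step_arm", "payload": {"plan": [{"offset": [1,0,0],"rot": [0,0,0],"gripper": 5},{"offset": [2,0,0],"rot": [0,0,0],"gripper": 5},{"offset": [3.2,0,0],"rot": [0,0,0],"gripper": 5},{"offset": [4.4,0,0],"rot": [0,0,0],"gripper": 5},{"offset": [5.6,0,0],"rot": [0,0,0],"gripper": 5},{"offset": [6.8,0,0],"rot": [0,0,0],"gripper": 5},{"offset": [8,0,0],"rot": [0,0,0],"gripper": 5},{"offset": [9.2,0,0],"rot": [0,0,0],"gripper": 5},{"offset": [10.4,0,0],"rot": [0,0,0],"gripper": 5},{"offset": [11.4,0,0],"rot": [0,0,0],"gripper": 5},{"offset": [12.4,0,0],"rot": [0,0,0],"gripper": 5}]}}

```text
time_s: 9.6
eef_pos: [502.0, -90.5, 86.9]
ee_rot: [-0.0, 0.656, 0.755, -0.0]
force: [0.8, -2.5, 1.9]
grip_width: 0.588
grip_force: 1.4
```

```bash
cat > roll.py <<'E'
from h import *
def roll(x,y,r=90,cams=("scene","side","wrist")):
    for n in cams:
        s=sense(); c=capture(n); P=cloud(c,s); g=c["color"].astype(int)
        m=(abs(P[...,2]-48)<4)&(np.hypot(P[...,0]-x,P[...,1]-y)<r)&(g.max(-1)-g.min(-1)<35)
        Q=P[m]
        if len(Q)>30: print(n,len(Q),np.median(Q[:,2]).round(1),cv2.minEnclosingCircle(Q[:,:2].astype(np.float32)))
    s=sense(); print(np.round(s["eef_pos"],1),np.round(s["ee_rot"],3),np.round(s["joints"],2),s["time_s"])
E
python3 -c "
from roll import *
roll(489,-12)"
```

```text
scene 83 47.4 ((498.8083801269531, -45.61943435668945), 52.832069396972656)
side 107 46.4 ((494.0390319824219, -41.09591293334961), 57.71378707885742)
wrist 18227 47.6 ((494.31640625, -48.46613693237305), 55.42691421508789)
[501.8 -90.6  86.6] [-0.001  0.656  0.755 -0.   ] [-0.41  0.57  1.76  0.    0.81 -0.55] 9.75
```

>>> {"api": "step_arm", "payload": {"plan": [{"offset": [1,0,0],"rot": [0,0,0],"gripper": 5},{"offset": [2.2,0,0],"rot": [0,0,0],"gripper": 5},{"offset": [3.4,0,0],"rot": [0,0,0],"gripper": 5},{"offset": [4.6,0,0],"rot": [0,0,0],"gripper": 5},{"offset": [5.8,0,0],"rot": [0,0,0],"gripper": 5},{"offset": [7,0,0],"rot": [0,0,0],"gripper": 5},{"offset": [8.2,0,0],"rot": [0,0,0],"gripper": 5},{"offset": [9.4,0,0],"rot": [0,0,0],"gripper": 5},{"offset": [10.6,0,0],"rot": [0,0,0],"gripper": 5},{"offset": [11.6,0,0],"rot": [0,0,0],"gripper": 5},{"offset": [12.4,0,0],"rot": [0,0,0],"gripper": 5},{"offset": [12.8,0,0],"rot": [0,0,0],"gripper": 5}]}}

```text
time_s: 10.95
eef_pos: [484.2, 36.1, 86.9]
ee_rot: [-0.0, 0.656, 0.755, -0.0]
force: [0.5, -1.0, 0.1]
grip_width: 0.581
grip_force: 0.5
```

>>> {"api": "step_arm", "payload": {"plan": [{"offset": [-1,0,0],"rot": [0,0,0],"gripper": 5},{"offset": [-3,0,-1],"rot": [0,0,0],"gripper": 4},{"offset": [-4,0,-5],"rot": [0,0,0],"gripper": 3},{"offset": [-4,0,-9],"rot": [0,0,0],"gripper": 3},{"offset": [-4,0,-13],"rot": [0,0,0],"gripper": 3},{"offset": [-4,0,-15],"rot": [0,0,0],"gripper": 3},{"offset": [-4,0,-15],"rot": [0,0,0],"gripper": 3}]}}

```text
time_s: 11.65
eef_pos: [490.8, -5.3, 239.7]
ee_rot: [0.003, 0.656, 0.754, 0.001]
force: [0.1, 0.7, -0.6]
grip_width: 0.352
grip_force: 0.0
```

```bash
python3 -c "
from roll import *
roll(476,88,70)"
```

```text
scene 145 47.1 ((476.1727294921875, 85.79389190673828), 49.08843231201172)
side 120 46.5 ((472.3074951171875, 89.85698699951172), 48.956459045410156)
wrist 3997 47.7 ((476.3268737792969, 84.994873046875), 47.664710998535156)
[489.5  -4.7 235.8] [-0.001  0.656  0.754 -0.   ] [-0.25  0.3   1.7  -0.    1.14 -0.39] 11.8
```

>>> {"api": "step_arm", "payload": {"plan": [{"offset": [1,-0.9,0],"rot": [0,0,8.5],"gripper": 3},{"offset": [2,-1.8,0],"rot": [0,0,17],"gripper": 3},{"offset": [3,-2.6,0],"rot": [0,0,25.5],"gripper": 3},{"offset": [4,-3.5,0],"rot": [0,0,34],"gripper": 3},{"offset": [5,-4.4,0],"rot": [0,0,42.5],"gripper": 3},{"offset": [6,-5.3,0],"rot": [0,0,51],"gripper": 3},{"offset": [7,-6.1,0],"rot": [0,0,59.5],"gripper": 3},{"offset": [8,-7,0],"rot": [0,0,68],"gripper": 3},{"offset": [9,-7.9,0],"rot": [0,0,76.5],"gripper": 3},{"offset": [10,-8.8,0],"rot": [0,0,85],"gripper": 3},{"offset": [11,-9.6,0],"rot": [0,0,93.5],"gripper": 3},{"offset": [11.5,-10.1,0],"rot": [0,0,102],"gripper": 3}]}}

```text
time_s: 13.0
eef_pos: [372.9, 96.0, 235.7]
ee_rot: [-0.0, 0.999, -0.038, -0.001]
force: [-0.1, -0.1, 0.4]
grip_width: 0.35
grip_force: 0.0
```

>>> {"api": "step_arm", "payload": {"plan": [{"offset": [0,0,0],"rot": [0,8.3,0],"gripper": 3},{"offset": [0,0,0],"rot": [0,16.6,0],"gripper": 3},{"offset": [0,0,0],"rot": [0,25,0],"gripper": 3},{"offset": [0,0,3],"rot": [0,25,0],"gripper": 3},{"offset": [0,0,6],"rot": [0,25,0],"gripper": 3},{"offset": [0,0,6],"rot": [0,25,0],"gripper": 3},{"offset": [0,0,6],"rot": [0,25,0],"gripper": 3}]}}

```text
time_s: 13.7
eef_pos: [373.8, 95.5, 176.7]
ee_rot: [0.008, 0.976, -0.034, 0.215]
force: [0.2, 0.0, -0.3]
grip_width: 0.348
grip_force: 0.0
```

```bash
python3 - <<'E'
from roll import *
roll(476,88,70,("scene",))
s=sense(); q=np.array(s["ee_rot"]); print(R.from_quat(q[[1,2,3,0]]).as_matrix().round(3))
E
```

```text
scene 156 47.8 ((475.2895202636719, 86.17671966552734), 48.573768615722656)
[374.3  95.5 177.5] [ 0.008  0.976 -0.034  0.216] [-0.05  0.05  2.26 -0.02  0.4   1.6 ] 13.75
[[ 0.904 -0.07   0.422]
 [-0.063 -0.998 -0.03 ]
 [ 0.423  0.    -0.906]]
```

>>> {"api": "step_arm", "payload": {"plan": [{"offset": [-0.85,0,1.81],"rot": [0,0,0],"gripper": 3},{"offset": [-1.7,0,3.62],"rot": [0,0,0],"gripper": 3},{"offset": [-2.54,0,5.44],"rot": [0,0,0],"gripper": 3},{"offset": [-2.54,0,5.44],"rot": [0,0,0],"gripper": 3}]}}

```text
time_s: 14.15
eef_pos: [373.6, 95.6, 116.2]
ee_rot: [0.008, 0.976, -0.034, 0.215]
force: [0.9, 0.1, -0.0]
grip_width: 0.346
grip_force: 0.0
```

```bash
python3 -c "
from h import *
s=sense();print(np.round(s['eef_pos'],1),np.round(s['ee_rot'],3),np.round(s['joints'],2))"
```

```text
[373.6  95.6 116.2] [ 0.008  0.976 -0.034  0.215] [-0.05  0.22  2.31 -0.04  0.18  1.63]
```

>>> {"api": "step_arm", "payload": {"plan": [{"offset": [-0.7,0,1.45],"rot": [0,0,0],"gripper": 3},{"offset": [-1.35,0,2.9],"rot": [0,0,0],"gripper": 3},{"offset": [-1.35,0,2.9],"rot": [0,0,0],"gripper": 3}]}}

```text
time_s: 14.45
eef_pos: [374.1, 95.5, 85.0]
ee_rot: [0.008, 0.976, -0.034, 0.216]
force: [-0.1, 0.8, 0.4]
grip_width: 0.348
grip_force: 0.0
```

```bash
python3 -c "
from h import *
s=sense();print(np.round(s['eef_pos'],1),np.round(s['ee_rot'],3),np.round(s['joints'],2))"
```

```text
[374.1  95.5  85. ] [ 0.008  0.976 -0.034  0.216] [-0.05  0.32  2.33 -0.12  0.06  1.71]
```

>>> {"api": "step_arm", "payload": {"plan": [{"offset": [0.72,0,0.34],"rot": [0,0,0],"gripper": 3},{"offset": [1.63,0,0.76],"rot": [0,0,0],"gripper": 3},{"offset": [2.54,0,1.18],"rot": [0,0,0],"gripper": 3},{"offset": [3.44,0,1.61],"rot": [0,0,0],"gripper": 3},{"offset": [4.35,0,2.03],"rot": [0,0,0],"gripper": 3},{"offset": [5.26,0,2.45],"rot": [0,0,0],"gripper": 3},{"offset": [6.16,0,2.88],"rot": [0,0,0],"gripper": 3},{"offset": [7.07,0,3.3],"rot": [0,0,0],"gripper": 3},{"offset": [7.97,0,3.72],"rot": [0,0,0],"gripper": 3},{"offset": [8.88,0,4.15],"rot": [0,0,0],"gripper": 3},{"offset": [9.33,0,4.36],"rot": [0,0,0],"gripper": 3}]}}

```text
time_s: 15.55
eef_pos: [477.6, 88.3, 84.8]
ee_rot: [0.008, 0.976, -0.034, 0.217]
force: [-1.9, -0.3, 1.4]
grip_width: 0.353
grip_force: 0.9
```

```bash
python3 - <<'E'
from roll import *
roll(560,82,60)
c=capture("wrist"); save("w2",c)
E
```

```text
scene 117 47.5 ((559.0028686523438, 82.24703979492188), 48.452423095703125)
side 94 46.5 ((558.767578125, 84.1381607055664), 49.43119430541992)
wrist 9595 47.6 ((553.0577392578125, 80.41349029541016), 53.84264373779297)
[476.7  88.4  84.7] [ 0.008  0.976 -0.034  0.216] [-0.06  0.46  2.06 -0.03  0.19  1.61] 15.7
```

View pics/w2.png

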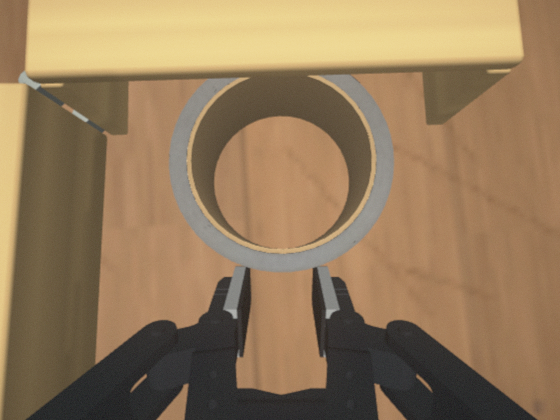

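The picture shows the roll centred in the doorway at (281,170), between the side walls at (115,105) and (440,100), with both fingers behind it. I'll push on.

>>> {"api": "step_arm", "payload": {"plan": [{"offset": [0.9,0,0.42],"rot": [0,0,0],"gripper": 3},{"offset": [1.81,0,0.85],"rot": [0,0,0],"gripper": 3},{"offset": [2.72,0,1.27],"rot": [0,0,0],"gripper": 3},{"offset": [3.62,0,1.69],"rot": [0,0,0],"gripper": 3},{"offset": [4.53,0,2.12],"rot": [0,0,0],"gripper": 3},{"offset": [5.44,0,2.54],"rot": [0,0,0],"gripper": 3}]}}

```text
time_s: 16.35
eef_pos: [537.3, 84.2, 84.7]
ee_rot: [0.008, 0.976, -0.034, 0.216]
force: [-1.0, 0.7, -0.2]
grip_width: 0.353
grip_force: 0.4
```

>>> {"api": "step_arm", "payload": {"plan": [{"offset": [0.6,0,0.28],"rot": [0,0,0],"gripper": 3},{"offset": [1.2,0,0.56],"rot": [0,0,0],"gripper": 3},{"offset": [1.7,0,0.8],"rot": [0,0,0],"gripper": 3},{"offset": [2.1,0,0.97],"rot": [0,0,0],"gripper": 3},{"offset": [2.1,0,0.97],"rot": [0,0,0],"gripper": 3},{"offset": [2.1,0,0.97],"rot": [0,0,0],"gripper": 3}]}}

```text
time_s: 16.95
eef_pos: [559.5, 82.6, 84.9]
ee_rot: [0.008, 0.976, -0.034, 0.216]
force: [-0.1, 0.8, -0.1]
grip_width: 0.353
grip_force: 0.0
```

```bash
python3 - <<'E'
from h import *
s=sense(); print(np.round(s["eef_pos"],1),np.round(s["joints"],2),np.round(s["force"],1))
c=capture("wrist"); save("w3",c); P=cloud(c,s)
m=(abs(P[...,2]-66)<3)&(P[...,0]>560)&(P[...,0]<660)&(abs(P[...,1]-80)<70); Q=P[m]
for y in range(20,150,20):
    q=Q[abs(Q[:,1]-y)<5]; print(y,len(q),q[:,0].min() if len(q) else 0)
m=(abs(P[...,2]-47)<5)&(P[...,0]>560)&(P[...,0]<680)&(abs(P[...,1]-80)<60); Q=P[m]; print(len(Q),Q[:,0].min() if len(Q) else 0)
E
```

```text
[559.5  82.6  84.9] [-0.06  0.57  1.83 -0.02  0.3   1.6 ] [-0.1  0.8 -0.1]
20 5411 588.0074411630388
40 5529 560.0311306183105
60 5608 575.058564151544
80 5278 590.2320746522389
100 5567 578.3679909535947
120 5593 560.0083587563363
140 5121 592.2575408625728
1024 562.5530461259916
```

View pics/w3.png

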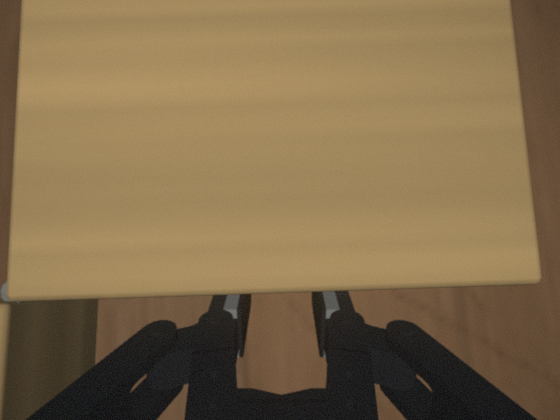

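The roof's front edge lies at about x=590 and the fingertips are just under it, so the roll's centre is about 51–55 mm inside. I'll nudge 4 mm more, then back out and lift.

>>> {"api": "step_arm", "payload": {"plan": [{"offset": [0.2,0,0.08],"rot": [0,0,0],"gripper": 3},{"offset": [0.36,0,0.17],"rot": [0,0,0],"gripper": 3},{"offset": [0.36,0,0.17],"rot": [0,0,0],"gripper": 3},{"offset": [-1.8,0,-0.85],"rot": [0,0,0],"gripper": 3},{"offset": [-4.5,0,-2.1],"rot": [0,0,0],"gripper": 3},{"offset": [-7.2,0,-3.4],"rot": [0,0,0],"gripper": 3},{"offset": [-9.9,0,-4.6],"rot": [0,0,0],"gripper": 3},{"offset": [-9.9,0,-4.6],"rot": [0,0,0],"gripper": 3}]}}

```text
time_s: 17.8
eef_pos: [447.6, 90.7, 84.2]
ee_rot: [0.007, 0.976, -0.034, 0.215]
force: [1.1, 0.7, 1.0]
grip_width: 0.35
grip_force: 0.0
```

```bash
python3 - <<'E'
from h import *
s=sense(); print(np.round(s["eef_pos"],1),np.round(s["joints"],2),np.round(s["force"],1))
c=capture("wrist"); P=cloud(c,s)
Z=P[...,2]
m=(Z>10)&(Z<45)&(P[...,0]>575)&(P[...,0]<700)&(abs(P[...,1]-80)<45); Q=P[m]
for y in range(40,130,10):
    q=Q[abs(Q[:,1]-y)<4]; print(y,len(q),np.percentile(q[:,0],[2,20]).round(1) if len(q)>5 else 0)
m=(abs(Z-66)<2)&(P[...,0]>560); Q=P[m]
for y in (40,60,80,100,120):
    q=Q[abs(Q[:,1]-y)<4]; print("edge",y,np.percentile(q[:,0],1).round(1) if len(q) else 0)
E
```

```text
[447.6  90.7  84.2] [-0.06  0.42  2.14 -0.04  0.15  1.62] [1.1 0.7 1. ]
40 203 [610.1 611.1]
50 459 [603.5 604.4]
60 664 [599.8 600.5]
70 715 [598.3 598.8]
80 738 [598.5 599. ]
90 723 [599.9 600.7]
100 570 [603.9 604.8]
110 306 [610.7 611.8]
120 17 [623.4 623.8]
edge 40 0
edge 60 0
edge 80 0
edge 100 590.1
edge 120 590.2
```

The roll's rear is at x=598, 8 mm inside the front plane, and centred. Next I'll lift, level the tool and return to the handle.

>>> {"api": "step_arm", "payload": {"plan": [{"offset": [1.69,0,-3.62],"rot": [0,0,0],"gripper": 4.2},{"offset": [3.38,0,-7.25],"rot": [0,0,0],"gripper": 4.2},{"offset": [5.08,0,-10.9],"rot": [0,0,0],"gripper": 4.2},{"offset": [6.77,0,-14.5],"rot": [0,-8,0],"gripper": 4.2},{"offset": [6.77,0,-14.5],"rot": [0,-16,0],"gripper": 4.2},{"offset": [6.77,0,-14.5],"rot": [0,-25,0],"gripper": 4.2},{"offset": [6.77,0,-14.5],"rot": [0,-25,0],"gripper": 4.2}]}}

```text
time_s: 18.55
eef_pos: [452.7, 89.9, 245.8]
ee_rot: [-0.0, 0.999, -0.035, -0.001]
force: [0.6, 0.5, -0.7]
grip_width: 0.493
grip_force: 0.0
```

```bash
python3 - <<'E'
from h import *
s=sense(); q=np.array(s["ee_rot"]); M=R.from_quat(q[[1,2,3,0]]).as_matrix(); print(np.round(s["eef_pos"],1),M.round(3)); p=np.array(s["eef_pos"])
print((M.T@(np.array([474.5,244,200])-p)/10).round(2))
E
```

```text
[452.7  89.9 245.8] [[ 0.998 -0.07  -0.001]
 [-0.07  -0.998  0.   ]
 [-0.001 -0.    -1.   ]]
[  1.1  -15.52   4.58]
```

>>> {"api": "step_arm", "payload": {"plan": [{"offset": [0.3,-4,0],"rot": [0,0,0],"gripper": 4.2},{"offset": [0.6,-8,0],"rot": [0,0,0],"gripper": 4.2},{"offset": [0.9,-12,0],"rot": [0,0,0],"gripper": 4.2},{"offset": [1.1,-15.5,0],"rot": [0,0,0],"gripper": 4.2},{"offset": [1.1,-15.5,3],"rot": [0,0,0],"gripper": 4.2},{"offset": [1.1,-15.5,6],"rot": [0,0,0],"gripper": 4.2},{"offset": [1.1,-15.5,7],"rot": [0,0,0],"gripper": 4.2},{"offset": [1.1,-15.5,7],"rot": [0,0,0],"gripper": 4.2}]}}

```text
time_s: 19.35
eef_pos: [472.8, 244.0, 174.1]
ee_rot: [0.0, 0.999, -0.035, -0.001]
force: [-0.1, 0.2, -0.1]
grip_width: 0.497
grip_force: 0.0
```

```bash
python3 - <<'E'
from h import *
s=sense(); c=capture("wrist"); print(np.round(s["eef_pos"],1))
P=cloud(c,s); Z=P[...,2]
b=P[(Z>46)&(Z<53)&(P[...,1]>228)&(P[...,1]<265)&(P[...,0]>400)&(P[...,0]<560)]; print(len(b),b[:,0].min(),b[:,0].max())
for x in range(420,540,12):
    q=b[abs(b[:,0]-x)<5]; print(x,len(q),np.percentile(q[:,1],[2,50,98]).round(1) if len(q)>5 else 0)
E
```

```text
[472.8 244.  174.1]
2702 417.89766485925884 527.6060525840962
420 236 [228.2 237.9 250.1]
432 179 [234.3 245.7 250.4]
444 190 [240.5 245.  249.8]
456 197 [239.7 244.2 248.8]
468 207 [238.8 243.4 248.1]
480 218 [238.  242.7 247.2]
492 233 [237.3 242.  246.6]
504 238 [236.5 241.1 245.7]
516 307 [229.  239.2 244.7]
528 212 [228.3 235.9 243.6]
```

>>> {"api": "step_arm", "payload": {"plan": [{"offset": [0,0,2.5],"rot": [0,0,0],"gripper": 4.2},{"offset": [0,0,5],"rot": [0,0,0],"gripper": 4.2},{"offset": [0,0,7],"rot": [0,0,0],"gripper": 4.2},{"offset": [0,0,7],"rot": [0,0,0],"gripper": 4.2},{"offset": [0,0,7],"rot": [0,0,0],"gripper": 0.5},{"offset": [0,0,7],"rot": [0,0,0],"gripper": 0.5},{"offset": [0,0,7],"rot": [0,0,0],"gripper": 0.5},{"offset": [0,0,7],"rot": [0,0,0],"gripper": 0.5},{"offset": [0,0,7],"rot": [0,0,0],"gripper": 0.5},{"offset": [0,0,7],"rot": [0,0,0],"gripper": 0.5}], "squeeze": 30}}

```text
time_s: 20.4
eef_pos: [473.3, 244.3, 106.5]
ee_rot: [-0.0, 0.999, -0.035, 0.002]
force: [-0.5, -0.1, 6.6]
grip_width: 0.101
grip_force: 29.3
```

```bash
python3 - <<'E'
import numpy as np
c=np.array([12.5,5.9])
for d in range(3,37,3):
    t=-np.radians(d); print(d,(c-np.array([[np.cos(t),-np.sin(t)],[np.sin(t),np.cos(t)]])@c).round(2))
E
```

```text
3 [-0.29  0.66]
6 [-0.55  1.34]
9 [-0.77  2.03]
12 [-0.95  2.73]
15 [-1.1   3.44]
18 [-1.21  4.15]
21 [-1.28  4.87]
24 [-1.32  5.59]
27 [-1.32  6.32]
30 [-1.28  7.04]
33 [-1.2   7.76]
36 [-1.08  8.47]
```

>>> {"api": "step_arm", "payload": {"plan": [{"offset": [-0.29,0.66,0],"rot": [0,0,-3],"gripper": 0.5},{"offset": [-0.55,1.34,0],"rot": [0,0,-6],"gripper": 0.5},{"offset": [-0.77,2.03,0],"rot": [0,0,-9],"gripper": 0.5},{"offset": [-0.95,2.73,0],"rot": [0,0,-12],"gripper": 0.5},{"offset": [-1.1,3.44,0],"rot": [0,0,-15],"gripper": 0.5},{"offset": [-1.21,4.15,0],"rot": [0,0,-18],"gripper": 0.5},{"offset": [-1.28,4.87,0],"rot": [0,0,-21],"gripper": 0.5},{"offset": [-1.32,5.59,0],"rot": [0,0,-24],"gripper": 0.5},{"offset": [-1.32,6.32,0],"rot": [0,0,-27],"gripper": 0.5},{"offset": [-1.28,7.04,0],"rot": [0,0,-30],"gripper": 0.5},{"offset": [-1.2,7.76,0],"rot": [0,0,-33],"gripper": 0.5},{"offset": [-1.08,8.47,0],"rot": [0,0,-36],"gripper": 0.5}]}}

```text
time_s: 21.6
eef_pos: [457.1, 160.3, 106.5]
ee_rot: [0.0, 0.961, 0.277, 0.002]
force: [1.5, 1.1, 6.6]
grip_width: 0.098
grip_force: 29.6
```

>>> {"api": "step_arm", "payload": {"plan": [{"offset": [-0.29,0.66,0],"rot": [0,0,-3],"gripper": 0.5},{"offset": [-0.55,1.34,0],"rot": [0,0,-6],"gripper": 0.5},{"offset": [-0.77,2.03,0],"rot": [0,0,-9],"gripper": 0.5},{"offset": [-0.95,2.73,0],"rot": [0,0,-12],"gripper": 0.5},{"offset": [-1.1,3.44,0],"rot": [0,0,-15],"gripper": 0.5},{"offset": [-1.21,4.15,0],"rot": [0,0,-18],"gripper": 0.5},{"offset": [-1.28,4.87,0],"rot": [0,0,-21],"gripper": 0.5},{"offset": [-1.32,5.59,0],"rot": [0,0,-24],"gripper": 0.5},{"offset": [-1.32,6.32,0],"rot": [0,0,-27],"gripper": 0.5},{"offset": [-1.28,7.04,0],"rot": [0,0,-30],"gripper": 0.5},{"offset": [-1.2,7.76,0],"rot": [0,0,-33],"gripper": 0.5},{"offset": [-1.08,8.47,0],"rot": [0,0,-36],"gripper": 0.5}]}}

```text
time_s: 22.8
eef_pos: [493.4, 83.0, 106.5]
ee_rot: [0.001, 0.829, 0.56, 0.003]
force: [5.0, 5.8, 3.7]
grip_width: 0.1
grip_force: 29.4
```

>>> {"api": "step_arm", "payload": {"plan": [{"offset": [-0.29,0.66,0],"rot": [0,0,-3],"gripper": 0.5},{"offset": [-0.55,1.34,0],"rot": [0,0,-6],"gripper": 0.5},{"offset": [-0.77,2.03,0],"rot": [0,0,-9],"gripper": 0.5},{"offset": [-0.95,2.73,0],"rot": [0,0,-12],"gripper": 0.5},{"offset": [-1.1,3.44,0],"rot": [0,0,-15],"gripper": 0.5},{"offset": [-1.17,3.8,0],"rot": [0,0,-16.5],"gripper": 0.5},{"offset": [-1.21,4.15,0],"rot": [0,0,-18],"gripper": 0.5},{"offset": [-1.22,4.3,0],"rot": [0,0,-18.5],"gripper": 0.5},{"offset": [-1.22,4.3,0],"rot": [0,0,-18.5],"gripper": 0.5}]}}

```text
time_s: 23.7
eef_pos: [528.4, 56.1, 106.5]
ee_rot: [0.001, 0.728, 0.685, 0.002]
force: [3.8, 6.4, 4.6]
grip_width: 0.102
grip_force: 29.5
```

>>> {"api": "step_arm", "payload": {"plan": [{"offset": [0,0.15,0],"rot": [0,0,0],"gripper": 0.5},{"offset": [0,0.3,0],"rot": [0,0,0],"gripper": 0.5},{"offset": [0,0.3,0],"rot": [0,0,0],"gripper": 0.5}]}}

```text
time_s: 24.0
eef_pos: [530.6, 55.2, 106.5]
ee_rot: [0.001, 0.728, 0.685, 0.001]
force: [-1.3, 0.8, 8.5]
grip_width: 0.101
grip_force: 30.5
```

>>> {"api": "step_arm", "payload": {"plan": [{"offset": [0,0.15,0],"rot": [0,0,0],"gripper": 0.5},{"offset": [0,0.3,0],"rot": [0,0,0],"gripper": 0.5},{"offset": [0,0.3,0],"rot": [0,0,0],"gripper": 0.5}]}}

```text
time_s: 24.3
eef_pos: [531.3, 55.2, 106.3]
ee_rot: [-0.002, 0.728, 0.686, -0.002]
force: [-17.0, -0.8, 20.1]
grip_width: 0.103
grip_force: 31.9
```

```bash
python3 - <<'E'
from h import *
s=sense(); print(np.round(s["eef_pos"],1),np.round(s["force"],1))
for n in("scene","wrist"):
    s=sense(); c=capture(n); P=cloud(c,s); save(n[0]+"4",c)
    if n=="scene":
        m=(abs(P[...,2]-66)<5)&(P[...,0]>550)&(P[...,0]<760)&(P[...,1]>-40)&(P[...,1]<200); r=cv2.minAreaRect(P[m][:,:2].astype(np.float32)); print(r)
E
```

```text
[531.3  55.2 106.3] [-17.   -0.8  20.1]
((657.4918212890625, 79.47310638427734), (191.56358337402344, 165.89553833007812), 88.58069610595703)
```

View pics/w4.png

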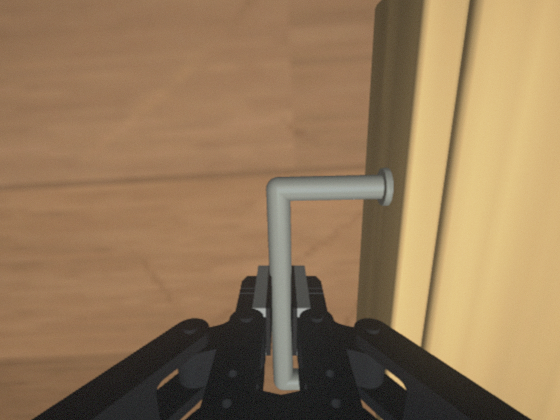

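The bar is still gripped at (280,260) and the door presses against its stop with 17 N, so it is shut. I'll release the handle, lift and check.

>>> {"api": "step_arm", "payload": {"plan": [{"offset": [0,-0.15,0],"rot": [0,0,0],"gripper": 4.2},{"offset": [0,-0.15,0],"rot": [0,0,0],"gripper": 4.2},{"offset": [0,-0.15,0],"rot": [0,0,0],"gripper": 4.2},{"offset": [0,-0.15,0],"rot": [0,0,0],"gripper": 4.2},{"offset": [0,-0.15,0],"rot": [0,0,0],"gripper": 4.2},{"offset": [0,-0.15,-2],"rot": [0,0,0],"gripper": 4.2},{"offset": [0,-0.15,-5],"rot": [0,0,0],"gripper": 4.2},{"offset": [0,-0.15,-9],"rot": [0,0,0],"gripper": 4.2},{"offset": [0,-0.15,-13],"rot": [0,0,0],"gripper": 4.2},{"offset": [0,-0.15,-17],"rot": [0,0,0],"gripper": 4.2},{"offset": [0,-0.15,-19],"rot": [0,0,0],"gripper": 4.2},{"offset": [0,-0.15,-19],"rot": [0,0,0],"gripper": 4.2}]}}

```text
time_s: 25.6
eef_pos: [532.0, 55.1, 297.7]
ee_rot: [0.002, 0.728, 0.685, 0.002]
force: [0.3, -0.1, -0.4]
grip_width: 0.494
grip_force: 0.0
```

```bash
python3 - <<'E'
from h import *
s=sense(); print(np.round(s["eef_pos"],1),np.round(s["force"],1))
c=capture("wrist"); save("w5",c); P=cloud(c,s); Z=P[...,2]
b=P[(Z>46)&(Z<53)&(P[...,0]>500)&(P[...,0]<545)]
for y in range(12,100,12):
    q=b[abs(b[:,1]-y)<4]; print(y,np.median(q[:,0][q[:,0]<q[:,0].min()+11]).round(1) if len(q) else 0)
t=P[(abs(Z-66)<2)]; 
for y in range(0,140,20):
    q=t[abs(t[:,1]-y)<3]; print("top",y,np.percentile(q[:,0],1).round(1) if len(q) else 0)
E
```

```text
[532.   55.1 297.7] [ 0.3 -0.1 -0.4]
12 528.3
24 528.8
36 529.0
48 529.6
60 530.2
72 530.3
84 530.9
96 531.2
top 0 577.6
top 20 577.9
top 40 579.6
top 60 580.7
top 80 581.4
top 100 582.1
top 120 581.8
```

View pics/w5.png

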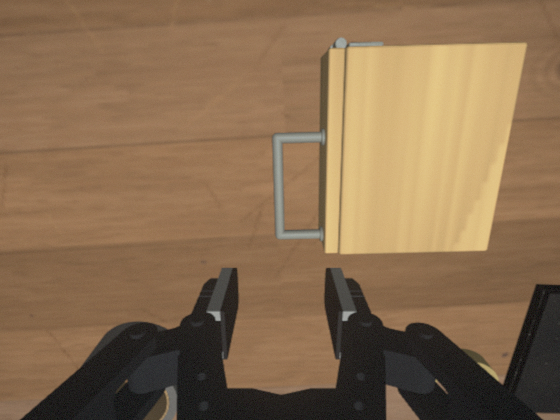

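The door (325–340, 50–250) lies flat and parallel against the roof front, and the gripper is clear of everything.

```bash
python3 -c "
from rig import *
print(finish_job())"
```

```text
the job is handed in; nothing more can be done
None
```

The thick roll is inside the cupboard with the door shut, and I handed the job in after about 26 s of the 72 s allowed; no verdict came back, and I didn't re-measure the thin roll, mug or ink roller afterwards.

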